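Fill the empty cell of the covered dye crate

ROBOT

A 6-joint arm with a two-finger parallel gripper is mounted at the origin on the work surface. World frame = base frame: x ahead of the robot, y to its left, z up, the work surface at z = 0. Lengths are in m, angles in rad, forces in N, time in s.
With the tool pointing down it reaches from about 0.325 to 0.775 m from the base axis. Payload 5.5 kg.
Tool frame: the origin (TCP) lies on the centre line of the jaws, within the pads' length; the fingertips stand 8 mm ahead of it and the grasp point (between the pads) lies 11 mm behind it; z points along the fingers, y is the direction in which the jaws open and shut (so a half turn about z gives the same grasp; the last joint's range is limited). The gripper opens to 88 mm and grips with 3 to 60 N. Pads are 20 mm wide; open, the fingers measure 115 mm over their backs; the gripper's body (75 mm by 178 mm) begins 61 mm behind the grasp point.
Start: joints at [-1.327, 0.091, 1.231, -0, 1.82, -0.057], TCP at [0.178, -0.573, 0.231] pointing down, gripper open.
Joint ranges: [-2.87, 2.87], [-0.86, 2.18], [0.17, 2.46], [-1.51, 4.65], [0.06, 2.69], [-2.65, 2.65]. Speed limits (rad/s): [2.57, 2.57, 3.01, 3.14, 3.14, 3.14].

INTERFACE

Orientations are given as a 3x3 rotation matrix whose columns are the frame's x, y, z axes.
In Python, from rig import arm gives the robot as it stands. Calls block until the motion is done:
- arm.goto(position, orientation): joint-space move of the TCP to a pose.
- arm.movel(position, velocity=0.15, rot=None, until_force=None): straight line of the TCP; rot=None keeps the orientation; velocity is the mean speed in m/s. With until_force (N) it stops when the force on the tool has changed by that much, and returns True; else False.
- arm.goto_joints(angles): joint-space move.
- arm.command_gripper(opening, newtons=None): finger opening in m; newtons is the grip in N (None keeps the last); returns when the fingers have stopped.
- arm.dwell(seconds).
- arm.ik(position, orientation): joint angles nearest the present ones, or None.
- arm.get_state(): the state.
- arm.read_camera(name): name is "scene" or "top"; returns a dict with "img" (480x640x3 uint8, red, green, blue), "fovy" (degrees; the focal length in pixels is half the picture's height over the tangent of half this angle, whatever the lens; pixels are square), "cx", "cy" (the principal point, pixels), "cam_to_world" (4x4, takes a point from camera to world coordinates). Camera axes: x right, y up, looking along -z (the intrinsics and any distortion apply to the point x, -y, -z); pixel columns grow to the right and rows downward; lengths in m; the calibration is good to about 2 mm. A picture is of the moment at which its call begins. There is no depth.
A pose or a line that the arm cannot do raises arm.Unreachable and nothing moves.
- arm.job_done(): hands the job in, once; it reports no verdict.
The state is a dict: "clock": time; "joint_positions": joint angles; "qd": joint speeds; "joint_torque": joint torques, N m; "eef_pos": TCP position; "tcp_rot": TCP orientation; "force": force on the tool from outside, world axes, zero at the start; "torque": the same for the moment, N m; "grip_width": finger opening in m.
Only numpy, scipy, OpenCV 4.12 (cv2) and the standard library are available. Lean on these libraries where they do the work, as an engineer would, in place of code of your own. Each camera call takes 0.05 s, during which the arm holds its last target. There are 200 camera calls.

TASK

Lift the cover off the wooden bottle crate and set it down on the bench the right way up. Then take the dye bottle on the bench that matches those in the crate and lower it upright into the one empty cell, letting go only when it stands on the bottom. Leave the other bottles in the crate in their cells, and do not disturb the other containers on the bench.

Things in the scene. Friction and masses are not known exactly. Their poses are not given: they have to be found in the camera images.
- crate: heavy open wooden crate fixed on the bench, 86 mm along its x (away from the robot within 0.25 rad), 287 along its y; 4 cells in a row along y, each 62 x 62 mm, floor 8 thick. Rim 75 mm above the bench, a locating lip inside it rises to 81, dividers to 70. Origin: centre of underside. One cell is empty, which one varies. The bench beyond the crate (+x side) is clear for 200 mm
- cover: loose deep plywood cover on the crate's rim, hiding the cells: 86 mm along its x, 287 along its y (the row), 61 tall, hollow, open below, walls 5, top 6, 0.25 to 0.5 kg. It lifts straight off; bottles stand 49 mm up into it: raise it 60 mm or more before moving aside. Origin: centre of its lower edge plane (75 mm above the bench when on the crate), z up
- cover_handle (a point): middle of the wooden grip bar fixed on top of the cover: the bar is 18 mm thick along the cover's x, 100 mm long along its y and 36 mm tall; this point is halfway up it, 79 mm above the cover's lower edge
- spare: the dye bottle to be loaded, standing on the bench: white round plastic body 40 mm in diameter up to 74 mm, paper label, shoulder narrowing to 83 mm, black cap 24 mm in diameter from 86 to 116 mm, 0.08 to 0.15 kg. Origin: centre of its underside, z up. The only thing on the bench with the shape and size of the bottles in the crate
- filled0: the same dye bottle as spare (40 mm body, 116 mm tall), standing in a cell of the crate from the start; origin at the centre of its underside, z up
- filled1: the same dye bottle as spare (40 mm body, 116 mm tall), standing in a cell of the crate from the start; origin at the centre of its underside, z up
- filled2: the same dye bottle as spare (40 mm body, 116 mm tall), standing in a cell of the crate from the start; origin at the centre of its underside, z up
- cell0 (a point): centre of the inner floor of cell 0 of the crate (crate y = -100.5 mm, 8 mm above the bench)
- cell1 (a point): centre of the inner floor of cell 1 of the crate (crate y = -33.5 mm, 8 mm above the bench)
- cell2 (a point): centre of the inner floor of cell 2 of the crate (crate y = 33.5 mm, 8 mm above the bench)
- cell3 (a point): centre of the inner floor of cell 3 of the crate (crate y = 100.5 mm, 8 mm above the bench)
- glue: bystander: slim white glue bottle, 34 mm in diameter, 165 mm tall with a pointed black nozzle; origin at the centre of its underside
- jar: bystander: squat white jar, 66 mm in diameter, 48 mm tall, flat black lid; origin at the centre of its underside
- jug: bystander: big white bottle, 74 mm in diameter, 150 mm tall, black cap 32 mm wide; origin at the centre of its underside

How it is judged:
On the way, in this order (a step that is already met when the one before it is completed fails the run):
1. the cover is set down on the bench, upright, while still in the fingers (not dropped from more than 25 mm) (height (world z) of cover below 0.025 m and angle between cover's own z axis and vertical below 0.17 rad and contact force between the fingers and cover above 0.5 N), for 0.1 s.
2. the matching bottle is lowered to the floor of a cell while still in the fingers (not dropped from more than 20 mm) (height (world z) of spare below 0.028 m and (horizontal distance between spare and cell0 below 0.018 m or horizontal distance between spare and cell1 below 0.018 m or horizontal distance between spare and cell2 below 0.018 m or horizontal distance between spare and cell3 below 0.018 m) and contact force between the fingers and spare above 0.5 N), for 0.1 s.
At the end, for the whole second after the job is handed in: The cover stands on the bench (lower edge within 12 mm of it, upright within 10 degrees); the matching bottle and the three bottles that were in the crate each stand in a cell (within 18 mm of its centre, underside within 10 mm of the cell's floor, upright within 10 degrees); all at rest (height (world z) of cover below 0.012 m and angle between each of cover, spare, filled0, filled1, filled2's own z axis and vertical below 0.17 rad and linear speed of each of cover, spare, filled0, filled1, filled2 below 0.02 m/s and height (world z) of each of spare, filled0, filled1, filled2 below 0.018 m and (horizontal distance between spare and cell0 below 0.018 m or horizontal distance between spare and cell1 below 0.018 m or horizontal distance between spare and cell2 below 0.018 m or horizontal distance between spare and cell3 below 0.018 m) and (horizontal distance between filled0 and cell0 below 0.018 m or horizontal distance between filled0 and cell1 below 0.018 m or horizontal distance between filled0 and cell2 below 0.018 m or horizontal distance between filled0 and cell3 below 0.018 m) and (horizontal distance between filled1 and cell0 below 0.018 m or horizontal distance between filled1 and cell1 below 0.018 m or horizontal distance between filled1 and cell2 below 0.018 m or horizontal distance between filled1 and cell3 below 0.018 m) and (horizontal distance between filled2 and cell0 below 0.018 m or horizontal distance between filled2 and cell1 below 0.018 m or horizontal distance between filled2 and cell2 below 0.018 m or horizontal distance between filled2 and cell3 below 0.018 m)); the robot touches nothing.
It fails at once if another container on the bench (glue bottle, squat jar, big bottle) was moved more than 30 mm (distance of any of glue, jar, jug from where it was at the start of the episode above 0.03 m).
It fails at once if a bottle already in the crate was moved more than 35 mm from where it stood (distance of any of filled0, filled1, filled2 from where it was at the start of the episode above 0.035 m).
It also fails if it takes over 54 s, if anything falls off the work surface, if the arm or the gripper's body presses on something with over 40 N, if the wrist force passes 120 N, or if a joint passes its speed limit or range.

## Working session

There is one attempt and no reset: what is moved stays moved. The work goes in short steps, each a Python script; the robot and the scene stay as the last script left them, time stands still between calls to the robot, and variables do not carry over. Pictures are saved under pics/ and viewed, about 8 in all and at most 12, crops included, and the job is handed in when it is done.

```bash
mkdir -p pics; ls
python3 - <<'E'
from rig import arm
import cv2, pickle
for n in("scene","top"):
    c=arm.read_camera(n); pickle.dump(c,open(f"pics/{n}0.pkl","wb"))
    cv2.imwrite(f"pics/{n}0.png",c["img"][:,:,::-1])
    print(n,{k:v for k,v in c.items() if k!="img"})
E
```

```text
pics
scene {'fovy': 54.09430120504778, 'cx': 333.8125470068414, 'cy': 242.45350240569704, 'cam_to_world': array([[-0.2685189 , -0.70489329,  0.65652346,  1.18666313],
       [ 0.96324869, -0.19150682,  0.18835366,  0.21457485],
       [-0.00704051,  0.68297188,  0.73041074,  0.82679508],
       [ 0.        ,  0.        ,  0.        ,  1.        ]])}
top {'fovy': 50.718070418439524, 'cx': 316.80881917632365, 'cy': 238.30583118544118, 'cam_to_world': array([[ 0.00536871,  0.98911691, -0.14703375,  0.42746341],
       [-0.99992737,  0.0068967 ,  0.00988427,  0.03614783],
       [ 0.01079074,  0.14697001,  0.98908209,  1.05623576],
       [ 0.        ,  0.        ,  0.        ,  1.        ]])}
```

View pics/scene0.png

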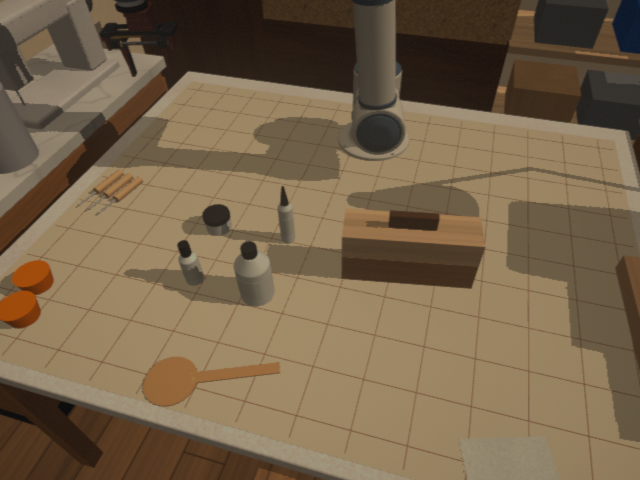

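View pics/top0.png

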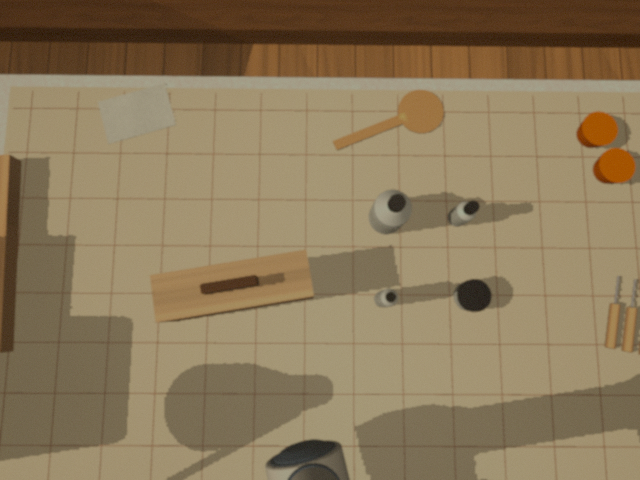

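The cover is at about (232,287) in the top view, with its handle at (229,285). The spare is at (465,212) in top and (190,265) in scene. The jug is at (390,212), the glue at (388,298) and the jar at (472,296). I'll enlarge crops next.

Run:
```python
import cv2,numpy as np
t=cv2.imread("pics/top0.png");s=cv2.imread("pics/scene0.png")
r=lambda i,x,y,w,h,k:cv2.resize(i[y:y+h,x:x+w],None,fx=k,fy=k,interpolation=cv2.INTER_CUBIC)
a=r(t,140,240,200,100,4)       # 800x400
b=np.hstack([r(t,440,190,50,25,8),r(s,160,235,50,25,8)]) #800x200
b2=np.hstack([r(t,435,190,60,40,6),r(s,160,235,60,60,4)[:240]])
b2=cv2.copyMakeBorder(b2,0,0,0,800-b2.shape[1],cv2.BORDER_CONSTANT)
cv2.imwrite("pics/c1.png",np.vstack([a,b2[:200]]) if 0 else np.vstack([r(t,140,240,200,90,4),b2]))
```

```text
(no output)
```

View pics/c1.png

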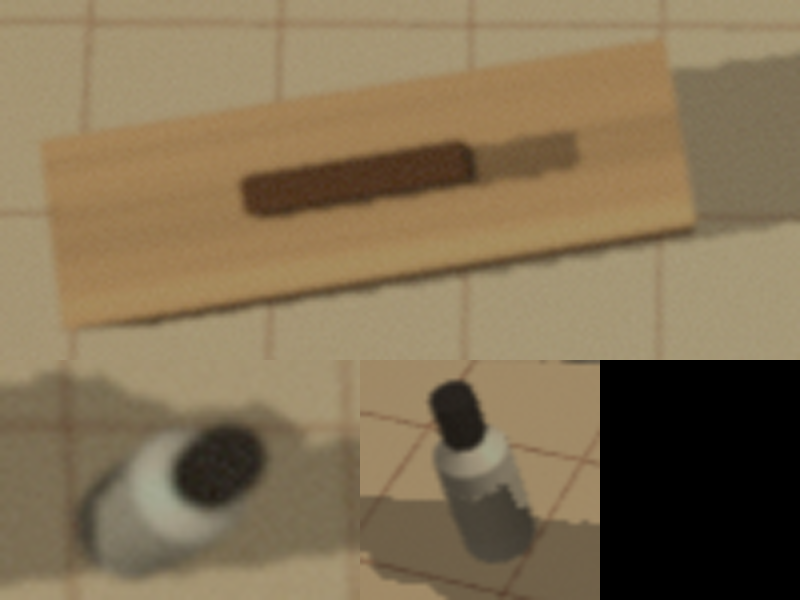

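```bash
cat > h.py <<'E'
import numpy as np, pickle
def ray(c,u,v):
    f=240/np.tan(np.radians(c["fovy"]/2)); M=c["cam_to_world"]
    d=M[:3,:3]@np.array([(u-c["cx"])/f,-(v-c["cy"])/f,-1]); return M[:3,3],d
def at(c,u,v,z):
    o,d=ray(c,u,v); return o+d*(z-o[2])/d[2]
def proj(c,p):
    f=240/np.tan(np.radians(c["fovy"]/2)); M=c["cam_to_world"]
    q=M[:3,:3].T@(np.asarray(p)-M[:3,3]); return np.array([c["cx"]+f*q[0]/-q[2],c["cy"]-f*q[1]/-q[2]])
def tri(o):
    A=[];b=[]
    for c,u,v in o:
        p,d=ray(c,u,v); d=d/np.linalg.norm(d); P=np.eye(3)-np.outer(d,d); A.append(P); b.append(P@p)
    x=np.linalg.lstsq(np.vstack(A),np.hstack(b),rcond=None)[0]
    return x,[np.linalg.norm(P@x-q)for P,q in zip(A,b)]
E
python3 - <<'E'
from h import *
np.set_printoptions(precision=4,suppress=True)
T,S=[pickle.load(open(f"pics/{n}0.pkl","rb"))for n in("top","scene")]
C=[at(T,140+x/4,240+y/4,.136) for x,y in((42,141),(663,42),(693,225),(67,327))]
C=np.array(C);print(C,C.mean(0)); print("sides",[np.linalg.norm(C[i]-C[i-1])for i in range(4)])
l=C[0]+C[3]-C[1]-C[2]; print("yaw",np.arctan2(-l[0],l[1]))
H=np.array([at(T,140+x/4,240+y/4,.172) for x,y in((243,180),(462,142),(474,178),(255,216))]);print("H",H.mean(0),[np.linalg.norm(H[i]-H[i-1])for i in range(4)])
print("spare cap",tri([(T,473,207),(S,183.3,243.75)]),at(T,473,207,.116),at(S,183.3,243.75,.116),"base",at(S,194.8,278.6,0))
for n,t,s in(("jug",(397,203),(249,246)),("glue",(391,297),(283,189)),("jar",(473,295),(217,213))): print(n,tri([(T,*t),(S,*s)]))
b=at(T,473,207,.116);b[2]=0
E
```

```text
[[0.4945 0.3278 0.136 ]
 [0.5416 0.0471 0.136 ]
 [0.4584 0.0328 0.136 ]
 [0.4115 0.3122 0.136 ]] [0.4765 0.18   0.136 ]
sides [np.float64(0.084481153749935), np.float64(0.28466566708383856), np.float64(0.08437742248005345), np.float64(0.2833449577461379)]
yaw 0.16617459646306587
H [0.4763 0.1784 0.172 ] [np.float64(0.016566040550765177), np.float64(0.09614808999270354), np.float64(0.016589199993902508), np.float64(0.09591551387991093)]
spare cap (array([ 0.6302, -0.271 ,  0.1124]), [np.float64(5.908448921650152e-06), np.float64(5.908448922121702e-06)]) [ 0.6295 -0.2699  0.116 ] [ 0.6331 -0.2686  0.116 ] base [ 0.633  -0.2709  0.    ]
jug (array([ 0.629 , -0.1195,  0.1474]), [np.float64(0.00036334003641658115), np.float64(0.00036334003641629573)])
glue (array([ 0.4578, -0.1068,  0.1555]), [np.float64(0.002102132304120379), np.float64(0.002102132304120291)])
jar (array([ 0.4657, -0.2853,  0.0468]), [np.float64(0.00011681142532857667), np.float64(0.0001168114253290032)])
```

```bash
cat >> h.py <<'E'
yaw=.1662; cx=np.array([np.cos(yaw),np.sin(yaw),0]); cy=np.array([-cx[1],cx[0],0]); cen=np.array([.4763,.1793,0])
def Rot(s): 
    y=s*cx; z=np.array([0,0,-1.]); return np.column_stack([np.cross(y,z),y,z])
def P(p,z): return np.array([p[0],p[1],z])
sp=np.array([.631,-.2705,0])
E
python3 - <<'E'
from h import *; from rig import arm
np.set_printoptions(precision=3,suppress=True)
print(arm.get_state()["tcp_rot"])
for s in(1,-1):
    for p in(P(cen,.3),P(cen+.15*cx,.073),P(sp,.32),P(cen+.1*cy,.32)): print(s,arm.ik(p,Rot(s)))
q=[arm.ik(P(cen,.3),Rot(s)) for s in(1,-1)]
s=(1,-1)[int(np.argmin([9 if a is None else abs(a[5]) for a in q]))]; print("s",s); R=Rot(s)
arm.goto(P(cen,.26),R)
arm.movel(P(cen,.148),.1)
st=arm.get_state();print(st["clock"],st["eef_pos"],st["force"])
arm.command_gripper(0,40)
st=arm.get_state();print(st["clock"],st["grip_width"],st["force"])
arm.movel(P(cen,.165),.06)
st=arm.get_state();print(st["clock"],st["grip_width"],st["force"],st["torque"])
c=arm.read_camera("scene")
import cv2;cv2.imwrite("pics/s1.png",cv2.resize(c["img"][100:350,180:530,::-1],None,fx=2,fy=2))
E
```

```text
[[ 0.955  0.296 -0.   ]
 [ 0.296 -0.955  0.002]
 [ 0.    -0.002 -1.   ]]
1 [ 0.293 -0.127  1.323 -0.     1.946  0.127]
1 [ 0.264  0.267  1.313 -0.     1.561  0.098]
1 [-0.455  0.39   0.723 -0.     2.028 -0.621]
1 [ 0.48  -0.041  1.205 -0.     1.977  0.314]
-1 None
-1 None
-1 [-0.455  0.39   0.723 -0.     2.028  2.521]
-1 None
s 1
4.2167 [0.477 0.179 0.149] [-0.173 -0.015  0.132]
5.2917 0.017738823348922583 [ 2.873 -0.161  1.144]
5.725 0.017789765602041003 [ 0.058 -0.19  -5.388] [-0.05  -0.119 -0.019]
```

View pics/s1.png

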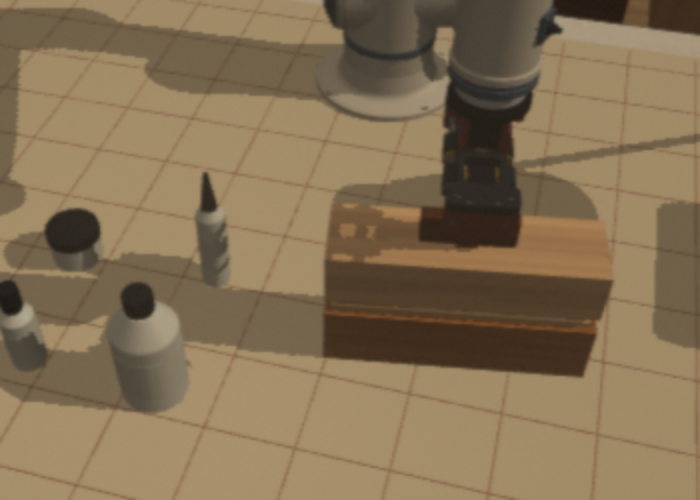

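The cover has risen level off the rim and the grip width is 17.8 mm. The weight reads 5.4 N. I'll carry it to the clear side.

Run:
```python
from h import *; from rig import arm; import cv2
np.set_printoptions(precision=4,suppress=True)
def show(m): st=arm.get_state();print(m,st["clock"],st["eef_pos"],st["force"],st["grip_width"])
t=cen+.15*cx
arm.movel(P(cen,.255),.12); arm.movel(P(t,.255),.15); show("over")
arm.movel(P(t,.085),.12); print(arm.movel(P(t,.066),.03,until_force=4)); show("down")
arm.dwell(.3)
arm.command_gripper(.06); arm.dwell(.1); arm.movel(P(t,.2),.15); show("up")
arm.goto(P(sp,.30),Rot(1)); show("spare")
for n in("top","scene"):
    c=arm.read_camera(n);pickle.dump(c,open(f"pics/{n}2.pkl","wb")); cv2.imwrite(f"pics/{n}2.png",c["img"][:,:,::-1])
a=cv2.imread("pics/top2.png")[170:340,140:340];b=cv2.imread("pics/scene2.png")[180:350,320:520]
cv2.imwrite("pics/c2.png",np.hstack([cv2.resize(i,None,fx=2,fy=2,interpolation=2) if 0 else cv2.resize(i,(400,340),interpolation=cv2.INTER_CUBIC) for i in(a,b)]))
```

```text
over 7.825 [0.6239 0.2041 0.255 ] [-0.3439 -0.0829 -4.4884] 0.018213977809149563
True
down 9.85 [0.6246 0.2041 0.073 ] [ 0.8407 -0.4708  3.7452] 0.01780596991922659
up 12.0667 [0.6239 0.204  0.1985] [0.7366 0.9791 0.4379] 0.060041589337563754
spare 13.8333 [ 0.6314 -0.2692  0.2997] [-1.154   0.1086  0.4453] 0.06008315198193403
```

View pics/c2.png

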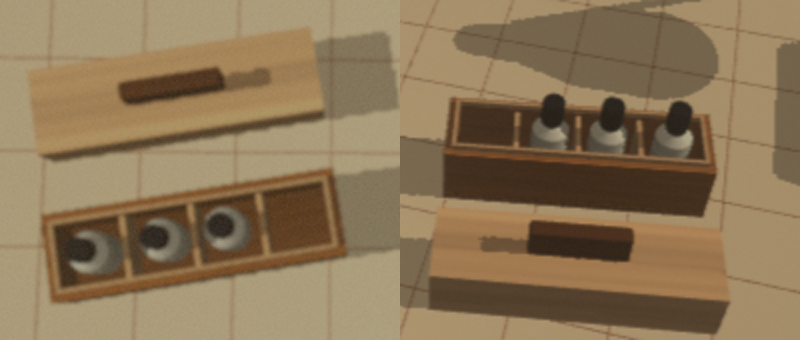

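View pics/scene2.png

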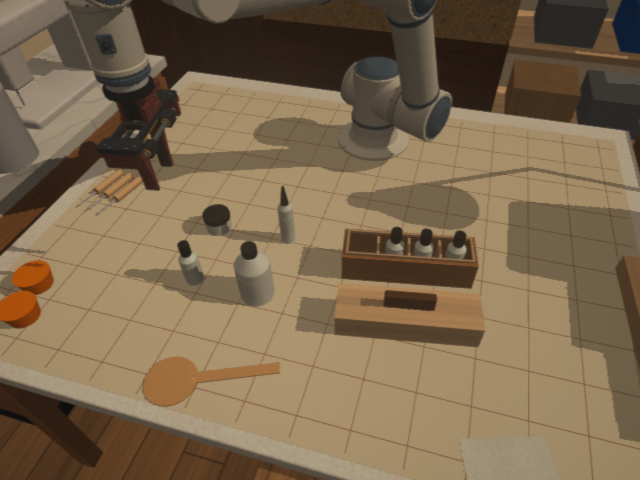

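Cover is down and flat beside the crate. Three bottles are standing, and the empty cell is the one at -y (cell0), at (300,220) in the left crop. I'll check the crate pose, then grasp the spare by its cap.

Run:
```python
from h import *; from rig import arm; import cv2
np.set_printoptions(precision=4,suppress=True)
T=pickle.load(open("pics/top2.pkl","rb"))
C=np.array([at(T,140+x/2,170+y/2,.075) for x,y in((42,216),(330,170),(345,252),(52,302))]);l=C[0]+C[3]-C[1]-C[2]
print("crate",C.mean(0),np.arctan2(-l[0],l[1]),[np.linalg.norm(C[i]-C[i-1])for i in range(4)],"cell0",cen-.1005*cy)
def show(m): st=arm.get_state();print(m,st["clock"],st["eef_pos"],st["force"],st["torque"],st["grip_width"])
show("0")
arm.movel(P(sp,.16),.15); print(arm.movel(P(sp,.095),.08,until_force=6)); show("at")
arm.command_gripper(0,25); show("grip")
arm.movel(P(sp,.115),.08); arm.dwell(.2); show("lift")
c=arm.read_camera("scene");t=arm.read_camera("top")
cv2.imwrite("pics/c3.png",np.hstack([cv2.resize(c["img"][170:320,120:270,::-1],(400,400)),cv2.resize(t["img"][130:280,400:550,::-1],(400,400))]))
```

```text
crate [0.4767 0.1807 0.075 ] 0.16993292922829914 [np.float64(0.08297998797938921), np.float64(0.28136479915260587), np.float64(0.08079261643998673), np.float64(0.28327237864332566)] cell0 [0.4929 0.0802 0.    ]
0 13.9333 [ 0.6315 -0.2691  0.2997] [ 1.3351 -0.0127 -0.7199] [-0.026  -0.0935  0.0157] 0.060110823438696066
False
at 15.975 [ 0.6314 -0.2707  0.0958] [-0.1297 -1.1715 -0.2178] [ 0.0036 -0.12    0.009 ] 0.05995913755708412
grip 16.6333 [ 0.631  -0.2705  0.095 ] [-0.2028 -0.054  -0.447 ] [-0.0193 -0.1077 -0.0222] 0.023748585877877332
lift 17.2333 [ 0.6308 -0.2704  0.1144] [ 0.0885  0.7571 -1.0804] [-0.0253 -0.0535  0.0067] 0.02377355894681176
```

View pics/c3.png

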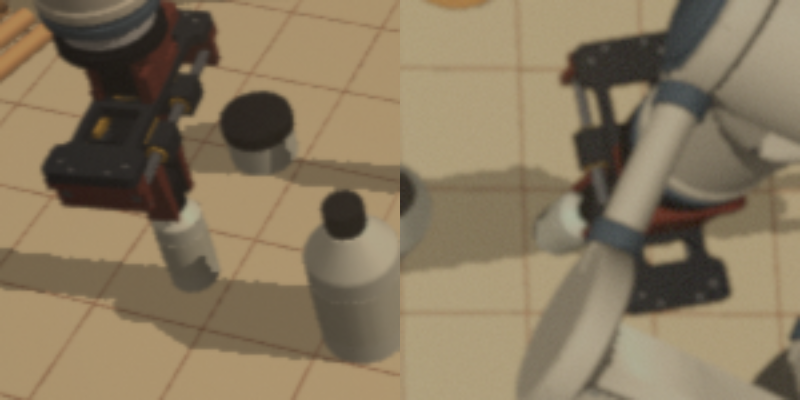

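The bottle is held by the cap: 23.7 mm grip, about 1 N, and it looks upright. I'll carry it over the cell and insert it.

Run:
```python
from h import *; from rig import arm; import cv2
np.set_printoptions(precision=4,suppress=True)
def show(m): st=arm.get_state();print(m,st["clock"],st["eef_pos"],st["force"],st["grip_width"])
e=cen-.1005*cy
arm.movel(P(sp,.32),.2); arm.goto(P(e,.30),Rot(1)); arm.movel(P(e,.20),.15); arm.dwell(.3); show("over")
for n in("scene","top"):
    c=arm.read_camera(n);cv2.imwrite(f"pics/{n}4.png",c["img"][:,:,::-1])
a=cv2.imread("pics/scene4.png")[130:330,310:510];b=cv2.imread("pics/top4.png")[180:380,150:350]
cv2.imwrite("pics/c4.png",np.hstack([cv2.resize(i,(400,400)) for i in(a,b)]))
```

```text
over 21.0333 [0.4932 0.0802 0.2008] [-0.5308 -0.0874 -1.0735] 0.02373457097666972
```

View pics/c4.png

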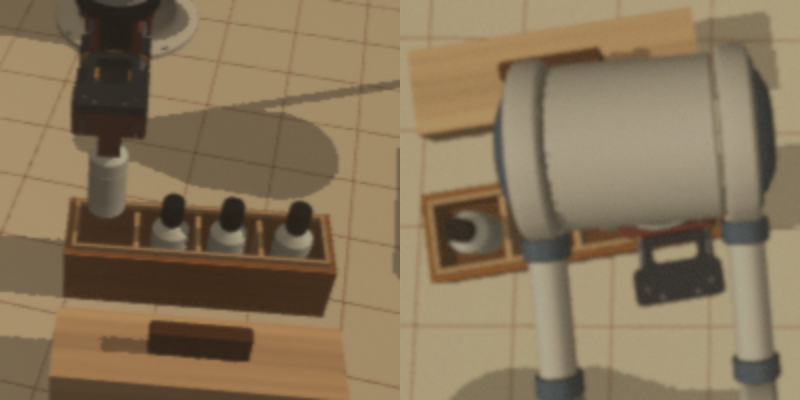

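The bottle is hanging upright over cell0, at (107,180) above the cell at (105,228). Lowering it now.

Run:
```python
from h import *; from rig import arm; import cv2
np.set_printoptions(precision=4,suppress=True)
def show(m): st=arm.get_state();print(m,st["clock"],st["eef_pos"],st["force"],st["grip_width"])
e=cen-.1005*cy
print(arm.movel(P(e,.115),.08,until_force=6)); show("mid")
if arm.get_state()["eef_pos"][2]<.118:
    print(arm.movel(P(e,.098),.02,until_force=3)); show("down")
    if arm.get_state()["eef_pos"][2]<.109:
        arm.dwell(.3); arm.command_gripper(.05); arm.dwell(.2); arm.movel(P(e,.25),.12); show("rel")
        q=arm.get_state()["joint_positions"]; arm.goto(P(np.array([.25,-.45]),.3),Rot(1)); show("away")
for n in("scene","top"):
    c=arm.read_camera(n);cv2.imwrite(f"pics/{n}5.png",c["img"][:,:,::-1])
a=cv2.imread("pics/scene5.png")[130:330,310:510];b=cv2.imread("pics/top5.png")[160:360,140:340]
cv2.imwrite("pics/c5.png",np.hstack([cv2.resize(i,(400,400)) for i in(a,b)]))
```

```text
False
mid 22.3417 [0.4933 0.0802 0.1158] [ 0.7166  0.5244 -1.1909] 0.023340264237909105
True
down 22.9583 [0.4932 0.0802 0.1027] [ 1.1753 -0.004   2.6206] 0.023451092623914215
rel 25.45 [0.4927 0.0802 0.249 ] [ 0.6049 -0.2046  0.0575] 0.04967887996233917
away 27.55 [ 0.2507 -0.4496  0.2999] [-0.2743 -0.0963 -0.2134] 0.050095279634244934
```

View pics/c5.png

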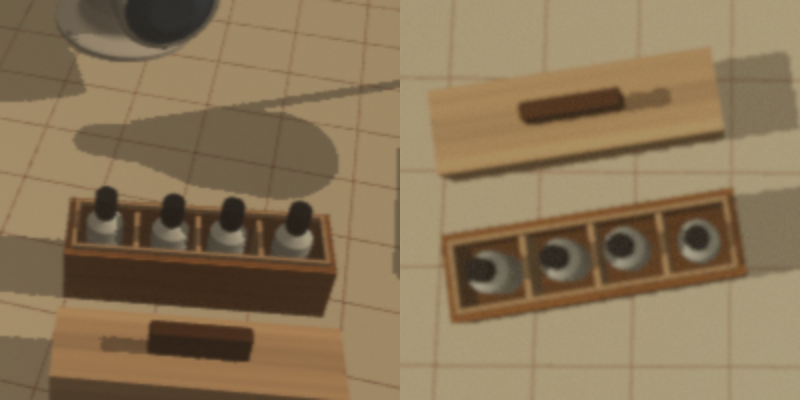

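All four bottles stand upright in their cells, the new one centred at (697,240), and the cover sits flat on the bench. Handing in.

```bash
python3 -c "
from rig import arm
arm.job_done()"
```

```text
the job is handed in; nothing more can be done
```

The cover is off and standing right way up on the bench on the +x side of the crate, and the matching bottle is in the one empty cell (cell0). I handed the job in at about 28 s; no verdict is reported.

- **Cover:** I lifted it by its handle (the weight read 5.4 N, about 0.5 kg). I lowered it until the tool felt contact, at the expected height of 73 mm, and only then let go.
- **Bottle:** I gripped it by the cap (23.7 mm against 24 mm expected). I released it only after it touched the cell floor, at 102.7 mm tool height against 103 mm expected.
- **Last pictures:** All four bottles stand upright in their cells and the cover is flat on the bench. The arm was parked clear of everything.
- **Other containers:** The arm touched none of them. I did not measure their positions again at the end.
- **Measurement agreement:** The crate came out about 1.5 mm off in position and 0.004 rad off in angle compared with the cover. Sizes measured in the images were 1–6% small for the crate and cover, and up to 8% for the handle's thickness. None of this mattered for the fit, and no check failed.

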